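# Change over the glue pots on the workshop warmer

## Robot

A 6-joint arm with a two-finger parallel gripper is mounted at the origin on the work surface. World frame = base frame: x ahead of the robot, y to its left, z up, the work surface at z = 0. Lengths are in m, angles in degrees, forces in N, time in s.
With the tool pointing down it reaches from about 0.375 to 0.75 m from the base axis. Payload 9 kg.
Tool frame: the origin (TCP) lies where the fingers leave the gripper's body, on its centre line; the fingertips stand 73 mm ahead of it and the grasp point (between the pads) lies 54 mm ahead of it (robot.tip_reach is the distance from the TCP to the fingertips, in m); z points along the fingers, y is the direction in which the jaws open and shut (so a half turn about z gives the same grasp; the last joint's range is limited). The gripper opens to 85 mm and grips with 20 to 120 N. Pads are 22 mm wide; open, the fingers measure 114 mm over their backs; the gripper's body (76 mm by 85 mm) begins 54 mm behind the grasp point. The pads swing forward as they close: fully open they stand 13 mm farther back than shut.
Start: joints at [64.303, 5.964, 5.575, 89.605, 0, 77.527], TCP at [0.137, 0.584, 0.304] pointing down, gripper open.
Joint ranges: [-171.21, 171.21], [-48.23, 106.86], [-62.78, 66.21], [-105.2, 120.99], [-86.42, 89.51], [-180, 180]. Speed limits (degrees/s): [127.2, 127.2, 147.25, 180, 180, 180].

## Interface

Orientations are given as [roll, pitch, yaw] about the fixed x, y, z axes, in that order (R = Rz(yaw) Ry(pitch) Rx(roll)).
In Python, from plant import robot gives the robot as it stands. Calls block until the motion is done:
- robot.move_pose(position, orientation): joint-space move of the TCP to a pose.
- robot.line_to(position, vel=0.15, rotation=None, guard=None): straight line of the TCP; rotation=None keeps the orientation; vel is the mean speed in m/s. With guard (N) it stops when the force on the tool has changed by that much, and returns True; else False.
- robot.goto_joints(angles): joint-space move.
- robot.set_gripper(opening): finger opening in m; the grip force is fixed at half the most; returns when the fingers have stopped.
- robot.pause(seconds).
- robot.ik(position, orientation): joint angles nearest the present ones, or None.
- robot.observe(): the state.
- robot.grab_frame(name): name is "scene" or "top" or "wrist"; returns the picture (384x512x3 uint8, blue, green, red); there is no depth.
- robot.get_calibration(name): a dict with "vertical_fov" (degrees; the focal length in pixels is half the picture's height over the tangent of half this angle, whatever the lens; pixels are square), "cx", "cy" (the principal point, pixels), "rvec" (rotation vector, rad) and "tvec" (3), from world to camera coordinates, as OpenCV has them. Camera axes: x right, y down, z forward; pixel columns grow to the right and rows downward; lengths in m; the calibration is good to about 2 mm. A picture is of the moment at which its call begins: read the wrist's pose just before it. get_calibration takes no time and is no camera call; for the wrist camera it gives the pose at the moment of the call.
A pose or a line that the arm cannot do raises robot.IKError and nothing moves.
- robot.job_done(): hands the job in, once; it reports no verdict.
The state is a dict: "time": time; "q": joint angles; "qvel": joint speeds; "joint_torque": joint torques, N m; "tool_pos": TCP position; "tcp_rot": TCP orientation; "ft_force": force on the tool from outside, world axes, zero at the start; "torque": the same for the moment, N m; "gripper_width": finger opening in m.
Only numpy, scipy, OpenCV 4.12 (cv2) and the standard library are available. Lean on these libraries where they do the work, as an engineer would, in place of code of your own. Each camera call takes 0.05 s, during which the arm holds its last target. There are 200 camera calls.

## Task

The glue in the red-lidded pot is ready: slide it off the copper-ringed heating place and into the empty blue ring. Then slide the yellow-lidded pot from the black ring onto the heating place and ease it gently home until it rests against both brass stop pins. Keep both pots flat on the warmer all the way, never lifting or tipping them, don't let them knock together, and leave the other things on the bench alone.

Things in the scene. Friction and masses are not known exactly. Their poses are not given: they have to be found in the camera images.
- warmer: flat aluminium glue warmer, 270 mm (its x) by 560 mm (its y), top face 30 mm above the bench. Fixed. Origin: centre of its underside, z up. Three ringed places stand side by side along its y, about 185 mm apart.
- hot_place: heating place, middle of the warmer: dark disc in a flat copper ring (radius 58 to 68 mm) and two fixed brass stop pins, 12 mm diameter, 26 mm high, 56 mm from the origin at +38 and -38 degrees from its +x. Origin: ring centre on the warmer's top, exactly where a pot's axis stands when it touches both pins. +x points away from the robot, midway between the pins: a pot goes home along +x.
- rest_place: the resting place, empty at the start, at the left or right end of the warmer: a blue ring (radius 58 to 68 mm) painted flat on the top face. Origin: ring centre at the warmer's top face.
- waiting_place: the waiting place, at the other end of the warmer: a black ring of the same size, where the yellow-lidded pot starts. Origin: ring centre at the warmer's top face.
- red_pot: closed steel saucepan, radius 50 mm, 70 mm high, fixed red lid (top at 76 mm) with a black knob (28 mm wide, top at 96 mm); 0.4 to 0.85 kg. Straight level black handle along its -x, roughly towards the robot: 20 mm wide, 14 mm thick, 62 to 172 mm from the axis, mid-height 55 mm. Origin: centre of the underside, z up. Starts on the heating place, near the pins.
- yellow_pot: closed steel saucepan, radius 50 mm, 70 mm high, fixed yellow lid (top at 76 mm) with a black knob (28 mm wide, top at 96 mm); 0.4 to 0.85 kg. Straight level black handle along its -x, roughly towards the robot: 20 mm wide, 14 mm thick, 62 to 172 mm from the axis, mid-height 55 mm. Origin: centre of the underside, z up. Starts on the waiting place.
- red_pot_grip (a point): middle of the red-lidded pot's handle, 117 mm from the pot's axis, 55 mm above its underside
- yellow_pot_grip (a point): middle of the yellow-lidded pot's handle, 117 mm from the pot's axis, 55 mm above its underside
- screwdriver: loose screwdriver with a blue handle, lying on the bench left of the warmer; bystander
- inlay_panel: loose chequered inlay panel, 90 x 140 x 30 mm, on the bench right of the warmer; bystander. Origin: centre of its underside
- tape_roll: loose pale roll of veneer tape, 90 mm diameter, 35 mm high, on the bench at the right; bystander. Origin: centre of its underside

How it is judged (in metres and radians):
On the way, in this order (a step that is already met when the one before it is completed fails the run):
1. the red-lidded pot stands inside the blue ring, at rest and flat (horizontal distance between red_pot and rest_place below 0.018 m and angle between red_pot's own z axis and vertical below 0.05 rad and z of red_pot in the frame of warmer between 0.026 and 0.034 m and linear speed of red_pot below 0.01 m/s), for 0.2 s.
2. the yellow-lidded pot stands on the heating place against both pins (horizontal distance between yellow_pot and hot_place below 0.005 m and angle between yellow_pot's own z axis and vertical below 0.05 rad and z of yellow_pot in the frame of warmer between 0.026 and 0.034 m and linear speed of yellow_pot below 0.01 m/s), for 0.2 s.
At the end, for the whole second after the job is handed in: Red-lidded pot's axis within 18 mm of the blue ring's centre; yellow-lidded pot home against both pins, its axis within 5 mm of the heating place's centre; both flat on the warmer (under 0.05 rad of tilt, base within 4 mm of its top) and still (all of step 1 and all of step 2); the robot touches nothing.
It fails at once if the red pot is lifted more than 8 mm, tipped more than 0.12 rad or pushed off the warmer (z of red_pot in the frame of warmer above 0.038 m or z of red_pot in the frame of warmer below 0.022 m or angle between red_pot's own z axis and vertical above 0.12 rad).
It fails at once if the yellow pot is lifted more than 8 mm, tipped more than 0.12 rad or pushed off the warmer (z of yellow_pot in the frame of warmer above 0.038 m or z of yellow_pot in the frame of warmer below 0.022 m or angle between yellow_pot's own z axis and vertical above 0.12 rad).
It fails at once if the pots knock together (over 5 N) (contact force between red_pot and yellow_pot above 5 N).
It fails at once if the yellow-lidded pot is rammed against the pins (over 40 N) (contact force between yellow_pot and hot_place above 40 N).
It fails at once if a bystander is moved more than 20 mm (distance of any of screwdriver, inlay_panel, tape_roll from where it was at the start of the episode above 0.02 m).
It also fails if it takes over 45 s, if anything falls off the work surface, if the arm or the gripper's body presses on something with over 40 N, if the wrist force passes 120 N, or if a joint passes its speed limit or range.

## Working session

There is one attempt and no reset: what is moved stays moved. The work goes in short steps, each a Python script; the robot and the scene stay as the last script left them, time stands still between calls to the robot, and variables do not carry over. Pictures are saved under pics/ and viewed, about 8 in all and at most 12, crops included, and the job is handed in when it is done.

```bash
mkdir -p pics; ls; python3 - <<'E'
from plant import robot
import cv2
for n in("top","scene"):
    cv2.imwrite(f"pics/{n}0.png",robot.grab_frame(n)); print(n,robot.get_calibration(n))
print(robot.observe())
E
```

```text
pics
top {'vertical_fov': 51.11276383055129, 'cx': 255.23112049788438, 'cy': 193.25939167597173, 'rvec': array([ 2.13749033, -2.06392824,  0.22671945]), 'tvec': array([-0.03164805,  0.52339485,  1.18559357])}
scene {'vertical_fov': 47.908131294345736, 'cx': 252.99567307270203, 'cy': 191.69896626069328, 'rvec': array([ 1.89537729,  1.71123954, -0.61754829]), 'tvec': array([-0.03336092, -0.36447067,  1.88889653])}
{'time': 0.1, 'q': array([6.43026538e+01, 5.99714978e+00, 5.53217982e+00, 8.96038619e+01,
       6.08026523e-04, 7.75280291e+01]), 'qvel': array([ 0.01519351, -0.15022933,  0.13428749,  0.00681326, -0.02498519,
       -0.0668683 ]), 'joint_torque': array([ 6.05912763e-03, -5.58205140e+01,  5.04720569e+01,  1.29646590e-02,
       -2.53317539e-04,  1.43124544e-05]), 'tool_pos': array([0.13715343, 0.58390423, 0.30318646]), 'tcp_rot': array([-1.79932924e+02, -1.54587297e-02,  1.66774615e+02]), 'ft_force': array([ 0.04616172, -0.45363356,  0.06364033]), 'torque': array([-0.00020832,  0.01525599,  0.01168565]), 'gripper_width': 0.08543915565185989}
```

View pics/top0.png

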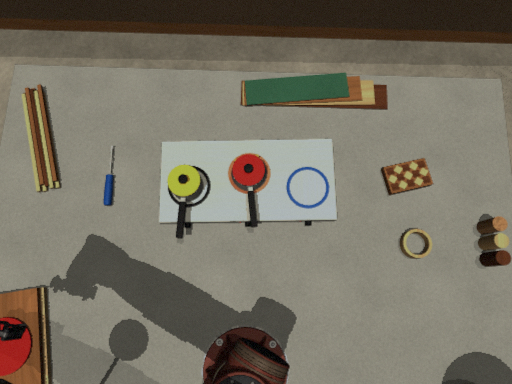

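View pics/scene0.png

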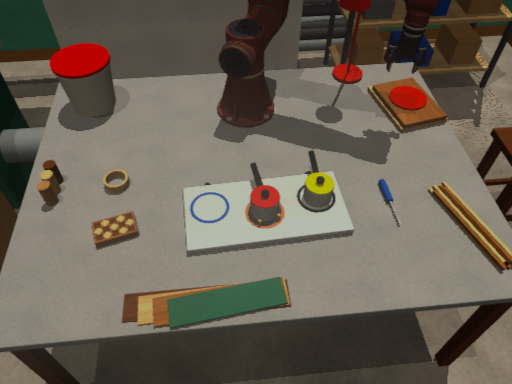

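The top view shows the yellow pot at about (184,181) with its handle to (180,235). The red pot is at (248,172) with its handle to (253,225), and the empty blue ring is centred near (308,187). The waiting place is therefore at +y and the rest place at -y. The scene view agrees. Next I turn these pixels into positions.

```bash
cat > h.py <<'E'
import numpy as np, cv2
from plant import robot
def cam(n):
    c=robot.get_calibration(n); f=192/np.tan(np.radians(c["vertical_fov"]/2))
    K=np.array([[f,0,c["cx"]],[0,f,c["cy"]],[0,0,1]]); return K,cv2.Rodrigues(c["rvec"])[0],np.array(c["tvec"]),c
def unproj(cm,px,z):
    K,R,t,_=cm; px=np.atleast_2d(px).astype(float)
    d=np.c_[px,np.ones(len(px))]@np.linalg.inv(K).T@R; o=-R.T@t
    return o+d*((z-o[2])/d[:,2])[:,None]
def proj(cm,P):
    K,R,t,c=cm; return cv2.projectPoints(np.atleast_2d(P).astype(float),c["rvec"],t,K,None)[0][:,0]
def mask(im,lo,hi): return cv2.inRange(cv2.cvtColor(im,cv2.COLOR_BGR2HSV),np.array(lo),np.array(hi))
def blob(m):  # largest connected component's pixel coordinates
    n,l,s,c=cv2.connectedComponentsWithStats(m); i=1+np.argmax(s[1:,4]); y,x=np.nonzero(l==i); return np.c_[x,y]
def circ(P):  # centre, radius of least squares circle in xy
    A=np.c_[2*P[:,:2],np.ones(len(P))]; s=np.linalg.lstsq(A,(P[:,:2]**2).sum(1),rcond=None)[0]
    return s[:2],np.sqrt(s[2]+s[0]**2+s[1]**2)
def hullcirc(cm,px,z): return circ(unproj(cm,cv2.convexHull(px.astype(np.int32))[:,0],z))
E
python3 - <<'E'
from h import *
np.set_printoptions(precision=4,suppress=True)
im=cv2.imread("pics/top0.png"); cm=cam("top")
print("cam at",-cm[1].T@cm[2])
roi=np.zeros(im.shape[:2],np.uint8); roi[130:240,150:345]=255
y=blob(mask(im,(22,120,80),(38,255,255))&roi); print("ylid",hullcirc(cm,y,.106))
r=blob((mask(im,(0,200,120),(6,255,255)))&roi); print("rlid",hullcirc(cm,r,.106))
b=blob(mask(im,(100,100,60),(130,255,255))&roi); print("blue",hullcirc(cm,b,.03))
c=mask(im,(5,80,60),(16,255,230))&roi; pc=np.argwhere(c)[:,::-1]; print("copper",len(pc),hullcirc(cm,pc,.03))
w=blob(mask(im,(0,0,185),(180,60,255))&roi); box=cv2.minAreaRect(cv2.convexHull(w.astype(np.int32))); B=unproj(cm,cv2.boxPoints(box),.03); print("warmer",B,np.linalg.norm(np.diff(B,axis=0),axis=1),B.mean(0))
for nm,x0,x1 in(("y",170,195),("r",242,262)):
    m=mask(im,(0,0,0),(180,255,60)); z=np.zeros_like(m); z[203:240,x0:x1]=255
    h=blob(m&z); print(nm,"handle px",h.min(0),h.max(0),[unproj(cm,h[h[:,1]==v].mean(0),.092)[0] for v in range(h[:,1].min(),h[:,1].max()+1,6)])
cv2.imwrite("pics/top_crop.png",cv2.resize(im[130:245,150:345],None,fx=4,fy=4,interpolation=cv2.INTER_CUBIC))
E
```

```text
cam at [ 0.2506 -0.0267  1.2716]
ylid (array([0.5465, 0.2025]), np.float64(0.04912241189425238))
rlid (array([0.5871, 0.0103]), np.float64(0.04703177371912476))
blue (array([ 0.5572, -0.1776]), np.float64(0.06662274475812902))
copper 340 (array([0.5596, 0.0159]), np.float64(0.09197347897786874))
warmer [[ 0.578  -0.2245  0.03  ]
 [ 0.5782 -0.2308  0.03  ]
 [ 0.5455 -0.2308  0.03  ]
 [ 0.5452 -0.2244  0.03  ]] [0.0064 0.0328 0.0063] [ 0.5617 -0.2276  0.03  ]
y handle px [176 203] [194 237] [array([0.4791, 0.2046, 0.092 ]), array([0.4608, 0.2032, 0.092 ]), array([0.4426, 0.2048, 0.092 ]), array([0.4246, 0.2035, 0.092 ]), array([0.407 , 0.1948, 0.092 ]), array([0.3888, 0.2067, 0.092 ])]
r handle px [245 203] [260 226] [array([ 0.4863, -0.0036,  0.092 ]), array([ 0.4682, -0.0072,  0.092 ]), array([ 0.45  , -0.0079,  0.092 ]), array([ 0.4322, -0.013 ,  0.092 ])]
```

View pics/top_crop.png

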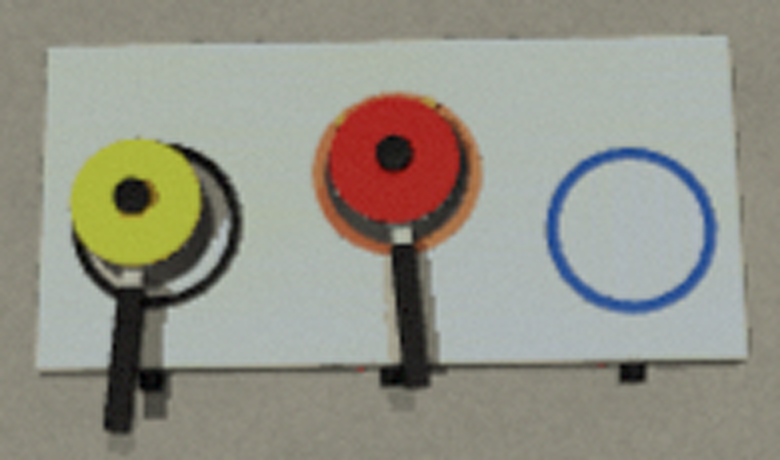

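Two pots and rings measured; the top-view scale is consistent with the given sizes to about 2 %. The crop also shows both pin tops just behind the red lid. I now take closer looks with the wrist camera.

```bash
python3 - <<'E'
from h import *
np.set_printoptions(precision=4,suppress=True)
import pickle
ims=[];D={}
for k,y in enumerate((.12,-.1)):
    robot.move_pose([.46,y,.36],[180,0,180]); robot.pause(.3)
    cm=cam("wrist"); im=robot.grab_frame("wrist"); cv2.imwrite(f"pics/w{k}.png",im); D[k]=cm; ims.append(cv2.resize(im,(400,300)))
    print(robot.observe()["tool_pos"],"cam",-cm[1].T@cm[2],cm[1][2], cm[3]["vertical_fov"])
pickle.dump(D,open("w.pkl","wb"))
cv2.imwrite("pics/wm.png",np.hstack(ims)); print(robot.observe()["time"])
E
```

```text
[0.46   0.1202 0.36  ] cam [0.391  0.1207 0.4311] [ 0.2707  0.0005 -0.9627] 60.74053774856147
[ 0.4601 -0.0993  0.36  ] cam [ 0.3912 -0.0987  0.4312] [ 0.2709  0.0008 -0.9626] 60.74053774856147
3.725
```

View pics/wm.png

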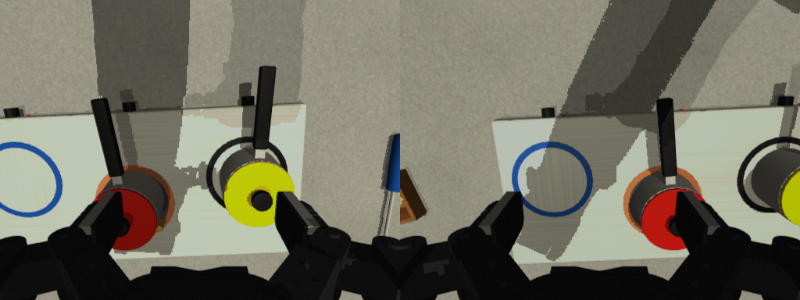

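The wrist views, with the picture's top towards the robot, show the blue ring, the copper ring's near arc, both handles and the near edge of the warmer. I'll fit these numerically.

```bash
python3 - <<'E'
from h import *
import pickle
from scipy.optimize import least_squares
np.set_printoptions(precision=4,suppress=True)
D=pickle.load(open("w.pkl","rb"))
def fitr(P,r=.063):
    s=least_squares(lambda c:np.hypot(P[:,0]-c[0],P[:,1]-c[1])-r,P[:,:2].mean(0),loss="soft_l1",f_scale=.003); return s.x
def roi(m,b):
    z=np.zeros_like(m); z[b[1]:b[3],b[0]:b[2]]=m[b[1]:b[3],b[0]:b[2]]; return z
B={0:dict(blue=(0,170,90,290),cop=(115,200,235,310),red=(135,230,205,325),yel=(275,195,370,295),rh=(115,122,160,222),yh=(315,80,355,188)),
   1:dict(blue=(135,170,250,280),cop=(280,200,400,310),red=(300,230,375,325),rh=(325,122,360,230))}
for k in D:
    im=cv2.imread(f"pics/w{k}.png"); cm=D[k]; o=im.copy(); b=B[k]; pts=lambda m:np.argwhere(m)[:,::-1]
    px=pts(roi(mask(im,(100,120,40),(130,255,255)),b["blue"])); P=unproj(cm,px,.03); print(k,"blue",len(px),fitr(P),circ(P)); o[px[:,1],px[:,0]]=(255,255,0)
    px=pts(roi(mask(im,(7,90,50),(17,255,255)),b["cop"])); P=unproj(cm,px,.03); print("copper",len(px),fitr(P),circ(P)); o[px[:,1],px[:,0]]=(0,255,0)
    for h in("rh","yh"):
        if h not in b: continue
        px=blob(roi(mask(im,(0,0,0),(180,255,40)),b[h])); o[px[:,1],px[:,0]]=(255,0,255)
        P=unproj(cm,px,.092)[:,:2]; (c,s,a)=cv2.minAreaRect((P*1000).astype(np.float32)); d,_,_,_=cv2.fitLine((P*1000).astype(np.float32),cv2.DIST_L2,0,.01,.01)[:,0],0,0,0
        print(h,len(px),"ctr",c,"size",s,"dir deg",np.degrees(np.arctan2(d[1],d[0])))
    for l,lo,hi in(("red",(0,180,100),(5,255,255)),("yel",(24,120,100),(36,255,255))):
        if l not in b: continue
        px=blob(roi(mask(im,lo,hi),b[l])); P=unproj(cm,px,.106); print(l,"lid",hullcirc(cm,px,.106),P[:,:2].min(0),P[:,:2].max(0))
        o[px[:,1],px[:,0]]=(0,0,0)
    # warmer near edge: sharp rise in brightness down columns
    cv2.imwrite(f"pics/o{k}.png",o)
cv2.imwrite("pics/om.png",np.hstack([cv2.imread(f"pics/o{k}.png")[70:340,:400] for k in D]))
E
```

```text
0 blue 1337 [ 0.5564 -0.1778] (array([ 0.5564, -0.1779]), np.float64(0.06316972078804425))
copper 1117 [0.5967 0.0104] (array([0.5971, 0.0102]), np.float64(0.06359074350862831))
rh 1968 ctr (467.6424865722656, -2.4220638275146484) size (105.28118896484375, 22.184104919433594) dir deg 7.8923197
yh 2199 ctr (428.48370361328125, 201.25772094726562) size (105.1884765625, 38.28795623779297) dir deg -2.3379803
red lid (array([0.5862, 0.0115]), np.float64(0.048142008037933566)) [ 0.5383 -0.0064] [0.6336 0.0591]
yel lid (array([0.5464, 0.2033]), np.float64(0.048701423012535876)) [0.4975 0.1559] [0.5956 0.2444]
1 blue 1842 [ 0.5564 -0.1771] (array([ 0.5564, -0.1772]), np.float64(0.06331085709551021))
copper 1229 [0.5969 0.0114] (array([0.597 , 0.0114]), np.float64(0.06322182732470343))
rh 1970 ctr (469.52984619140625, -6.355892181396484) size (108.92240142822266, 21.146486282348633) dir deg 7.9737587
red lid (array([0.5857, 0.0111]), np.float64(0.04878861888192422)) [ 0.5373 -0.0377] [0.6339 0.0291]
```

View pics/om.png

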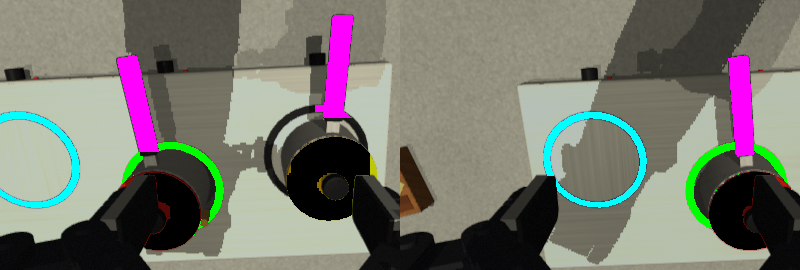

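The fits agree between the views: ring radii 63.2 mm, handle width 21 mm, and hot-to-rest spacing 193 mm. Red's handle direction of 7.9° also matches the line from its lid axis to its handle. Next I grip and slide the red pot.

```bash
cat >> h.py <<'E'
Z=.139
def st(s=""):
    o=robot.observe(); print(s,round(o["time"],2),o["tool_pos"].round(4),"F",o["ft_force"].round(1),"w",round(o["gripper_width"],4)); return o
E
python3 - <<'E'
from h import *
np.set_printoptions(precision=4,suppress=True)
cm=cam("top"); c2=lambda a:np.array(a)/4+[150,130]
print("pins",unproj(cm,c2([[432,100],[342,115]]),.056))
print("warmer corners",unproj(cm,c2([[48,47],[727,37],[745,360],[38,370]]),.03))
print("copper/blue px->",unproj(cm,c2([[397.5,173.5],[631,230]]),.03))
ax=np.array([.586,.0113]); psi=np.radians(7.9); u=np.array([np.cos(psi),np.sin(psi)]); g=ax-.117*u
blue=np.array([.5564,-.1775]); hot=np.array([.5968,.0109])
rot=[180,0,187.9-360]
st("a"); robot.move_pose([*g,.24],rot)
robot.set_gripper(.06)
print("guard",robot.line_to([*g,Z],vel=.1,guard=15)); st("down")
robot.set_gripper(0); st("grip")
g1=g-.03*u; robot.line_to([*g1,Z],vel=.06); st("back")
d=blue-ax; robot.line_to([*(g+d+[-.005,.03]),Z],vel=.07); st("side")
robot.line_to([*(g+d),Z],vel=.05); robot.pause(.3); st("there")
E
```

```text
pins [[ 0.6493 -0.0177  0.056 ]
 [ 0.6345  0.0531  0.056 ]]
warmer corners [[ 0.6924  0.2975  0.03  ]
 [ 0.72   -0.2565  0.03  ]
 [ 0.4538 -0.2687  0.03  ]
 [ 0.4267  0.2823  0.03  ]]
copper/blue px-> [[ 0.5952  0.0081  0.03  ]
 [ 0.5551 -0.1792  0.03  ]]
a 3.73 [ 0.4601 -0.0993  0.36  ] F [0.4 0.4 0.1] w 0.0854
guard False
down 5.92 [ 0.4705 -0.0049  0.1397] F [-0.  -1.  -0.2] w 0.06
grip 6.36 [ 0.4703 -0.0049  0.1395] F [-1.3 -0.7  4.2] w 0.0193
back 7.01 [ 0.44   -0.0089  0.1393] F [-2.9  0.7  8. ] w 0.0188
side 9.37 [ 0.4355 -0.1627  0.1389] F [0.7 5.3 5.6] w 0.0187
there 10.43 [ 0.4406 -0.193   0.139 ] F [1.6 3.6 5. ] w 0.0185
```

```bash
python3 - <<'E'
from h import *
np.set_printoptions(precision=4,suppress=True)
import pickle
robot.set_gripper(.06); o=st("open"); p=o["tool_pos"]; rot=[180,0,187.9-360]
robot.line_to([p[0],p[1],.24],vel=.15); st("up")
D={}
for k,(x,y) in enumerate(((.44,.08),(.44,-.05))):
    robot.move_pose([x,y,.36],[180,0,180]); robot.pause(.3)
    D[k]=cam("wrist"); cv2.imwrite(f"pics/v{k}.png",robot.grab_frame("wrist"))
pickle.dump(D,open("v.pkl","wb")); st()
t=robot.grab_frame("top"); cv2.imwrite("pics/top1.png",t)
v=[cv2.resize(cv2.imread(f"pics/v{k}.png"),(400,300)) for k in (0,1)]
cv2.imwrite("pics/vm.png",np.vstack([np.hstack(v),cv2.resize(t[130:245,150:345],(509,300))[:, :].copy() if 0 else cv2.copyMakeBorder(cv2.resize(t[130:245,150:345],(509,300)),0,0,0,291,cv2.BORDER_CONSTANT)]))
E
```

```text
open 10.9 [ 0.4404 -0.1936  0.1388] F [ 0.6  0.1 -0. ] w 0.0601
up 11.72 [ 0.4401 -0.1934  0.239 ] F [ 0.2 -0.1 -0.3] w 0.06
 14.16 [ 0.4401 -0.0493  0.3601] F [-0.1  0.7  0.9] w 0.0598
```

View pics/vm.png

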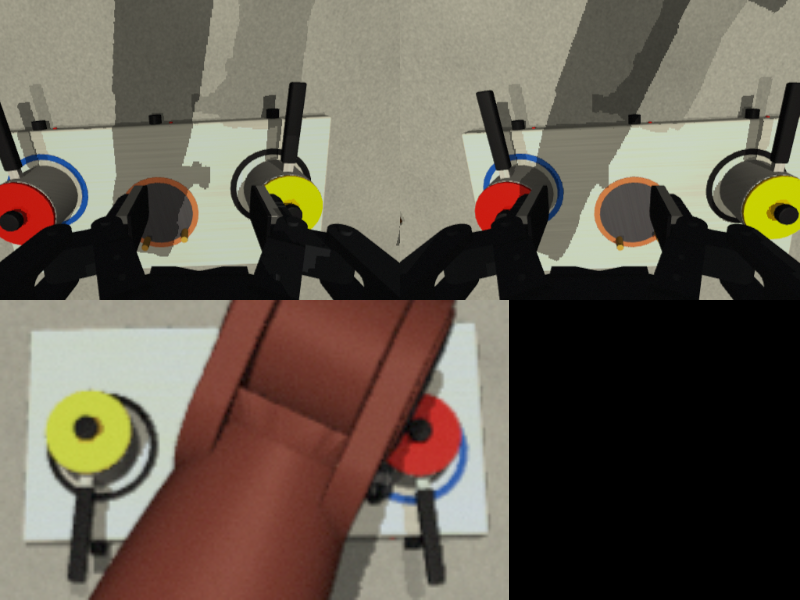

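The red pot stands in the blue ring. In v0 both pins are visible behind the copper ring, at about (187,312) and (235,304) full-size. The yellow pot has not been disturbed. Refining the hot place, the pins and the yellow pot.

```bash
python3 - <<'E'
from h import *
import pickle
from scipy.optimize import least_squares
np.set_printoptions(precision=4,suppress=True)
D=pickle.load(open("v.pkl","rb"))
def fitr(P,r=.063): return least_squares(lambda c:np.hypot(P[:,0]-c[0],P[:,1]-c[1])-r,P[:,:2].mean(0),loss="soft_l1",f_scale=.002).x
def roi(m,b):
    z=np.zeros_like(m); z[b[1]:b[3],b[0]:b[2]]=m[b[1]:b[3],b[0]:b[2]]; return z
pts=lambda m:np.argwhere(m)[:,::-1]
B={0:dict(cop=(160,220,262,318),red=(0,225,80,315),yel=(320,215,425,300),h=(360,100,395,205)),1:dict(cop=(240,220,345,318),red=(90,220,190,305),yel=(430,220,512,310),h=(485,100,512,212))}
for k in D:
    im=cv2.imread(f"pics/v{k}.png"); cm=D[k]; b=B[k]
    m=roi(mask(im,(7,90,40),(17,255,255)),b["cop"]); P=unproj(cm,pts(m),.03); c=fitr(P); print(k,"hot",c,circ(P))
    for l,lo,hi in(("red",(0,180,90),(5,255,255)),("yel",(24,120,90),(36,255,255))):
        px=blob(roi(mask(im,lo,hi),b[l])); P=unproj(cm,px,.106); print(l,hullcirc(cm,px,.106))
    mm=cv2.morphologyEx(roi(mask(im,(0,0,0),(180,255,40)),b["h"]),cv2.MORPH_OPEN,np.ones((7,7))); px=blob(mm)
    P=(unproj(cm,px,.092)[:,:2]*1000).astype(np.float32); d=cv2.fitLine(P,cv2.DIST_HUBER,0,.01,.01)[:,0]; print("yh",cv2.minAreaRect(P),"dir",np.degrees(np.arctan(d[1]/d[0])))
    o=im.copy()
    for a in (0,5,10,15):
        for s in(38,-38):
            t=np.radians(a+s); q=np.c_[c+.056*np.array([[np.cos(t),np.sin(t)]]),[[.056]]]; print("  pin pred",a,s,proj(cm,q)[0].round(1),end="")
    print()
    w=im[270:330,150:350]; cv2.imwrite(f"pics/p{k}.png",cv2.resize(w,None,fx=4,fy=4,interpolation=cv2.INTER_CUBIC))
cv2.imwrite("pics/pm.png",np.vstack([cv2.imread(f"pics/p{k}.png") for k in D]))
E
```

```text
0 hot [0.5966 0.0101] (array([0.5966, 0.0101]), np.float64(0.06318160685697462))
red (array([ 0.556 , -0.1749]), np.float64(0.04918417682652704))
yel (array([0.5444, 0.2074]), np.float64(0.04644990456253575))
yh ((427.43975830078125, 204.968505859375), (22.207658767700195, 103.1651611328125), 88.60136413574219) dir -1.5100638
  pin pred 0 38 [228.  312.6]  pin pred 0 -38 [175.9 312.7]  pin pred 5 38 [230.7 310.5]  pin pred 5 -38 [179.  314.5]  pin pred 10 38 [233.3 308.2]  pin pred 10 -38 [182.3 316.1]  pin pred 15 38 [235.6 305.7]  pin pred 15 -38 [185.7 317.5]
1 hot [0.5968 0.0111] (array([0.5968, 0.0109]), np.float64(0.06292843576850018))
red (array([ 0.5525, -0.1773]), np.float64(0.045604231955369647))
yel (array([0.5467, 0.2043]), np.float64(0.04921112925097871))
yh ((428.8618469238281, 203.313232421875), (25.6219482421875, 106.40412902832031), 88.58401489257812) dir 4.2026577
  pin pred 0 38 [325.4 312.4]  pin pred 0 -38 [273.4 312.3]  pin pred 5 38 [328.4 310.3]  pin pred 5 -38 [276.4 314.2]  pin pred 10 38 [331.1 308. ]  pin pred 10 -38 [279.5 315.8]  pin pred 15 38 [333.7 305.5]  pin pred 15 -38 [282.8 317.1]
```

View pics/pm.png

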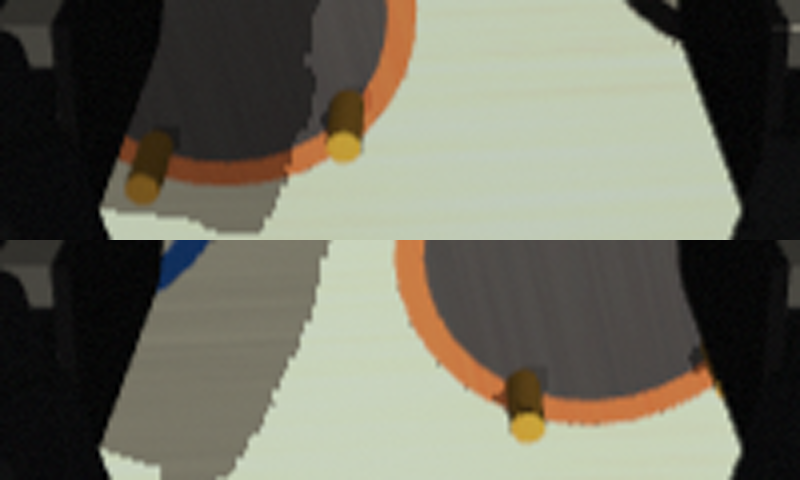

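Both pin tops fit the hot place at (0.5967, 0.0107) with its +x at about +14°. The red pot is about 2 mm from the blue centre. Now the yellow pot: bring it to 35 mm short of home, turned to 14°, then make a slow guarded push.

```bash
python3 - <<'E'
from h import *
np.set_printoptions(precision=4,suppress=True)
g=np.array([.4295,.2063]); hot=np.array([.5967,.0107]); a=np.radians(14); u=np.array([np.cos(a),np.sin(a)]); home=hot-.117*u
r0=[180,0,178.5]; r1=[180,0,194-360]
robot.move_pose([*g,.24],r0); st("above")
print("guard",robot.line_to([*g,Z],vel=.1,guard=15)); st("down")
robot.set_gripper(0); st("grip")
robot.line_to([*(home-.035*u),Z+.0004],vel=.07,rotation=r1); robot.pause(.3); st("pre")
robot.line_to([*(home-.008*u),Z+.0004],vel=.04); robot.pause(.3); st("near")
print("guard",robot.line_to([*(home+.004*u),Z+.0004],vel=.012,guard=9)); robot.pause(.2); o=st("push")
d=o["tool_pos"][:2]-home; print("along,lateral",d@u,d@[-u[1],u[0]], "F along/lat",o["ft_force"][:2]@u,o["ft_force"][:2]@[-u[1],u[0]])
E
```

```text
above 15.3 [0.43   0.2057 0.2406] F [ 0.2 -0.1  0.6] w 0.0597
guard False
down 16.46 [0.4299 0.2064 0.1397] F [0.6 1.  0.1] w 0.0601
grip 16.9 [0.4297 0.2064 0.1395] F [-0.5 -0.   4.7] w 0.0189
pre 20.68 [ 0.4492 -0.026   0.1394] F [-0.   4.8  3.1] w 0.019
near 21.81 [ 0.475  -0.0204  0.1395] F [-4.5 -0.9  5.9] w 0.0187
guard True
push 22.72 [ 0.4825 -0.0185  0.1395] F [-0.7 -1.8  5.2] w 0.0196
along,lateral -0.0008900639096925394 -0.0006663775581960476 F along/lat -1.1055412649567518 -1.5601588298673215
```

The guard tripped within 1 mm of the predicted home. One more gentle push will confirm contact, then I release, withdraw and look.

```bash
python3 - <<'E'
from h import *
import pickle
np.set_printoptions(precision=4,suppress=True)
a=np.radians(14); u=np.array([np.cos(a),np.sin(a)]); n=np.array([-u[1],u[0]]); home=np.array([.5967,.0107])-.117*u
p=robot.observe()["tool_pos"][:2]
print("guard",robot.line_to([*(p+.004*u),Z+.0004],vel=.01,guard=14)); o=st("push2")
d=o["tool_pos"][:2]-home; f=o["ft_force"][:2]; print("along,lat",d@u,d@n,"F",f@u,f@n)
robot.set_gripper(.06); o=st("open"); p=o["tool_pos"]
robot.line_to([p[0],p[1],.24],vel=.15); 
D={}
for k,(x,y) in enumerate(((.42,.08),(.42,-.08))):
    robot.move_pose([x,y,.36],[180,0,180]); robot.pause(.3)
    D[k]=cam("wrist"); cv2.imwrite(f"pics/x{k}.png",robot.grab_frame("wrist"))
pickle.dump(D,open("x.pkl","wb"))
robot.move_pose([.2,.45,.36],[180,0,160]); robot.pause(.2); st("clear")
t=robot.grab_frame("top"); cv2.imwrite("pics/top2.png",t); cm=cam("top")
for l,lo,hi,f in(("red",(0,200,120),(6,255,255),150),("yel",(22,120,80),(38,255,255),150)):
    m=mask(t,lo,hi); m[:130]=0; m[240:]=0; m[:,:f]=0; m[:,345:]=0; print(l,hullcirc(cm,blob(m),.106))
v=[cv2.resize(cv2.imread(f"pics/x{k}.png"),(400,300)) for k in (0,1)]
cv2.imwrite("pics/xm.png",np.vstack([np.hstack(v),cv2.copyMakeBorder(cv2.resize(t[130:245,150:345],(509,300)),0,0,0,291,cv2.BORDER_CONSTANT)]))
E
```

```text
guard True
push2 22.99 [ 0.4827 -0.0185  0.1395] F [-1.1 -0.2  5.3] w 0.0186
along,lat -0.000710762932294671 -0.0006939445613523979 F -1.1632034576687478 0.06918714006987794
open 23.47 [ 0.4824 -0.0179  0.1392] F [-0.6 -0.1  0.1] w 0.0599
clear 28.65 [0.2005 0.4497 0.36  ] F [-0.3  0.4 -0.4] w 0.0601
red (array([ 0.5577, -0.1748]), np.float64(0.04628286177951799))
yel (array([0.5957, 0.0097]), np.float64(0.049221222155011575))
```

View pics/xm.png

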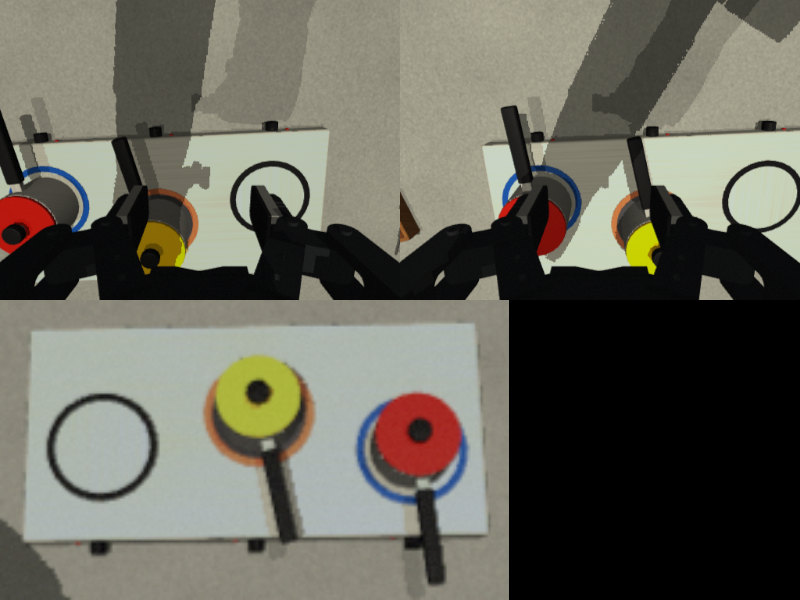

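```bash
python3 -c "
from h import *
st('end'); robot.job_done(); st('after')"
```

```text
end 28.7 [0.2004 0.4498 0.36  ] F [ 0.6 -0.  -0.4] w 0.0602
the job is handed in; nothing more can be done
the job is handed in; nothing more can be done
```

I slid the red pot by its handle into the blue ring, then slid the yellow pot onto the heating place. I pushed it home slowly along the pin axis (about 14°), then released it and withdrew the arm. The job was handed in at 28.7 s, and no verdict was reported.

- **Red pot:** it stands about 1.5–3 mm from the blue ring's centre, against the 18 mm allowed.
- **Yellow pot:** the final top view puts its axis about 1.5 mm from the measured home point, against the 5 mm allowed. Calibration is only good to about 2 mm.
- **Contact with the pins:** two guarded pushes (9 N, then 14 N) stopped within 0.2 mm of each other and 1 mm of the predicted home. I did not confirm contact with each pin separately, because the pot hides them in the final pictures.
- **Other checks:** tilt was not measured directly; the pots look flat in the pictures. The wrist force readings I took stayed at about 8 N. I didn't re-measure the screwdriver, panel and tape roll at the end, but the path stayed clear of them. The arm is clear of everything.
- **One disagreement:** an early rough hand-read of the top picture put the heating ring about 3 mm from where the wrist camera did. I used the wrist fit, which gave the same place from all four views.

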